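# Load the glue press's weight tube to the red line

### The arm

A 6-joint arm with a two-finger parallel gripper is mounted at the origin on the work surface. World frame = base frame: x ahead of the robot, y to its left, z up, the work surface at z = 0. Lengths are in m, angles in rad, forces in N, time in s.
With the tool pointing down it reaches from about 0.35 to 0.975 m from the base axis. Payload 4.9 kg.
Tool frame: the origin (TCP) lies midway between the tips of the shut fingers; the grasp point (between the pads) lies ctrl.tcp_to_grasp behind it (ctrl.tcp_to_grasp is the distance from the TCP to the grasp point, in m); z points along the fingers, y is the direction in which the jaws open and shut (so a half turn about z gives the same grasp; the last joint's range is limited). The gripper opens to 85 mm and grips with 20 to 120 N. Pads are 22 mm wide; open, the fingers measure 114 mm over their backs; the gripper's body (76 mm by 85 mm) begins 54 mm behind the grasp point. The pads swing forward as they close: fully open they stand 13 mm farther back than shut.
Start: joints at [1.041, 0.053, 1.613, -0, 1.476, -0.119], TCP at [0.25, 0.573, 0.206] pointing down, gripper open.
Joint ranges: [-3.01, 3.01], [-1.01, 2.22], [0.06, 2.58], [-1.02, 4.17], [0.09, 2.62], [-3.14, 3.14]. Speed limits (rad/s): [2.57, 2.57, 3.14, 3.14, 3.14, 3.14].

### API

Orientations are given as a rotation vector (axis times angle).
In Python, from station import ctrl, get_image, calibration, finish_job, models gives the robot as it stands.
- The arm moves only by the shell command python3 -m creep 'ROWS' [FORCE]. ROWS is JSON, a list of rows, each a list of 7 numbers: the opening, from 0 (shut) to 1 (fully open), then the shift along the tool's x, y, z in m, then the turn, a rotation vector about the tool's x, y, z in degrees. A call has 1 to 20 rows; each row shifts and turns the commanded pose from where the row before left it, along the tool's axes as they then stand; what a row does not reach is not made up. A row lasts 1/10 s, in which the tool goes at most 50 mm and 8.59 degrees, less where a joint would pass 70% of its speed; a pose out of reach is approached as far as the arm can. A call with a gripper value outside its range is refused whole. The fingers move at their own pace and stop on an object; FORCE is the grip in N (left out, the last holds). Time passes only in rows, so rows that do not move let the fingers close. It gives the time, the measured TCP pose, the force and the opening at its end, in the units of the state.
- ctrl.get_obs(): the state, without advancing time (a new reading comes with each control period).
- get_image(name): name is "side" or "top" or "wrist"; returns the picture (420x560x3 uint8, red, green, blue); there is no depth.
- calibration(name): a dict with "mtx" (3x3 intrinsics, pixels), "R" (3x3) and "t" (3): a world point X has camera coordinates R X + t. Camera axes: x right, y down, z forward; pixel columns grow to the right and rows downward; lengths in m; the calibration is good to about 2 mm. A picture is of the moment at which its call begins: read the wrist's pose just before it. calibration takes no time and is no camera call; for the wrist camera it gives the pose at the moment of the call.
- finish_job(): hands the job in, once; it reports no verdict.
Trained networks look in the newest picture that a camera, given by its name, has taken for a name from the list of things; names that differ only in an ending like _2 or _b are one class to them, and where a whole thing is asked for, a point or a joint stands for the part that bears it (a point fixed in the world has none). Each returns a list of dicts, best first, with "conf" (0 to 1); they miss things now and then, are a little off and sometimes report something else, mostly with a low value. They report only what shows in the picture. A call takes as long as a camera call. They do not tell look-alikes from the thing itself.
- models.search_frame(camera, name): "extent" ([left, top, right, bottom] in pixels, round what is visible of it).
The state is a dict: "t": time; "q": joint angles; "dq": joint speeds; "effort": joint torques, N m; "tool_pos": TCP position; "tool_rot": TCP orientation; "contact_force": force on the tool from outside, world axes, zero at the start; "wrist_torque": the same for the moment, N m; "opening": finger opening in m.
Only numpy, scipy, OpenCV 4.12 (cv2) and the standard library are available. Lean on these libraries where they do the work, as an engineer would, in place of code of your own. Each camera call takes 0.05 s, during which the arm holds its last target. There are 200 camera calls.

### The job

Load the green weight tube of the glue press: put the two blue disc weights into it, one flat on top of the other, so that the top of the stack comes level with the red line. Leave the thin orange weight where it lies.

Things in the scene. Friction and masses are not known exactly. Their poses are not given: they have to be found in the camera images.
- tube_floor (a point): fixed green tube, open on top, 64 mm inside, wall 4 mm, on a 100 mm square base 12 mm thick. Point: centre of its inner floor, 12 mm above the bench; z up. A flared lip, 88 mm across, ends 61 mm above the floor. Two slots 40 mm wide, floor to top, on its +x and -x sides admit fingers closing along x. Red line round the wall 44 mm above the floor = two blue weights high. Its yaw varies.
- blue_a_center (a point): solid steel disc weight painted blue, small bare-steel dot on top: 50 mm in diameter, 22 mm thick, about 0.3 kg, flat on the bench with 25 mm or more free all round. Point: its centre, half-way up (11 mm above the bench at the start); z is its axis. One of the two; they are alike and their order does not matter.
- blue_b_center (a point): solid steel disc weight painted blue, small bare-steel dot on top: 50 mm in diameter, 22 mm thick, about 0.3 kg, flat on the bench with 25 mm or more free all round. Point: its centre, half-way up (11 mm above the bench at the start); z is its axis. The other of the two.
- orange_center (a point): bystander: thin orange disc weight, 50 mm in diameter, 10 mm thick, flat on the bench; point: its centre, 5 mm above the bench. A wide dark steel disc (68 mm across, 22 mm thick, too wide for the tube) and a screwdriver also lie there, not needed.
There are look-alikes about, which are no part of the job. What is shaped like the part that bears blue_b_center but brown is not meant. Leave any white look-alike of the part that bears blue_a_center alone.

How it is judged:
At the end, for the whole second after the job is handed in: Both blue weights rest in the tube, in either order: each centre within 15 mm of the tube's axis, each flat within 10 degrees, the lower centre 4 to 19 mm and the upper 26 to 41 mm above the tube floor, so the top is within about 8 mm of the red line (((z of blue_a_center in the frame of tube_floor between 0.004 and 0.019 m and z of blue_b_center in the frame of tube_floor between 0.026 and 0.041 m) or (z of blue_b_center in the frame of tube_floor between 0.004 and 0.019 m and z of blue_a_center in the frame of tube_floor between 0.026 and 0.041 m)) and horizontal distance between each of blue_a_center, blue_b_center and tube_floor below 0.015 m and angle between the z axis of each of blue_a_center, blue_b_center and the z axis of tube_floor, either way round below 0.175 rad and linear speed of each of blue_a, blue_b below 0.02 m/s); the robot touches nothing.
It fails at once if the thin orange weight was moved by more than 30 mm (distance of orange_center from where it was at the start of the episode above 0.03 m).
It also fails if it takes over 56 s, if anything falls off the work surface, if the arm or the gripper's body presses on something with over 40 N, if the wrist force passes 120 N, or if a joint passes its speed limit or range.

## Working session

There is one attempt and no reset: what is moved stays moved. The work goes in short steps, Python scripts to look and compute and a shell command to move; the robot and the scene stay as the last step left them, time stands still between calls to the robot, and variables do not carry over. Pictures are saved under pics/ and viewed, about 8 in all and at most 12, crops included, and the job is handed in when it is done.

```bash
mkdir -p pics; ls
python3 - <<'E'
from station import ctrl,get_image,calibration,models
import cv2,numpy as np
o=ctrl.get_obs();print(o['t'],o['tool_pos'],o['tool_rot'],o['opening'],ctrl.tcp_to_grasp)
for c in('top','side'):
    im=get_image(c);cv2.imwrite(f'pics/{c}0.png',im[:,:,::-1])
    K=calibration(c);print(c,K['mtx'].tolist(),(-K['R'].T@K['t']).round(3))
    for n in('tube_floor','blue_a_center','orange_center'):
        print(n,[(round(d['conf'],2),np.round(d['extent']).tolist()) for d in models.search_frame(c,n)])
E
```

```text
pics
0.0 [0.24921894 0.57240344 0.20485225] [-0.6405414  -3.07492788  0.00315226] 0.0854257099738836 0.0187
top [[459.24297078799844, 0.0, 275.38677568209397], [0.0, 459.24297078799844, 212.21384351275333], [0.0, 0.0, 1.0]] [ 0.341 -0.055  1.135]
tube_floor [(0.65, [239.0, 181.0, 288.0, 230.0])]
blue_a_center [(0.83, [354.0, 175.0, 375.0, 199.0]), (0.61, [390.0, 163.0, 407.0, 182.0])]
orange_center [(0.79, [146.0, 180.0, 165.0, 197.0])]
side [[510.7909265203232, 0.0, 276.2534184553413], [0.0, 510.7909265203232, 206.97371207362036], [0.0, 0.0, 1.0]] [ 0.305 -0.864  0.687]
tube_floor [(0.64, [253.0, 178.0, 310.0, 231.0])]
blue_a_center [(0.92, [332.0, 274.0, 358.0, 304.0]), (0.73, [370.0, 308.0, 402.0, 340.0])]
orange_center [(0.76, [258.0, 145.0, 277.0, 158.0])]
```

View pics/top0.png

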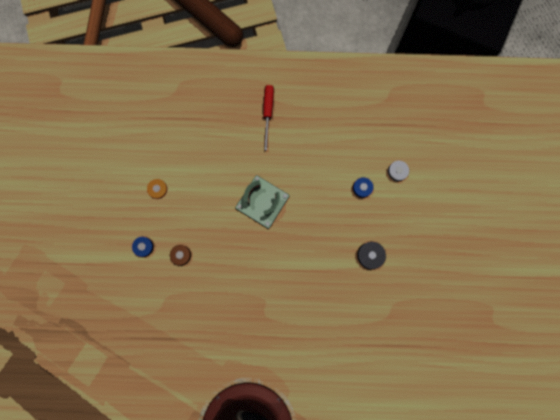

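View pics/side0.png

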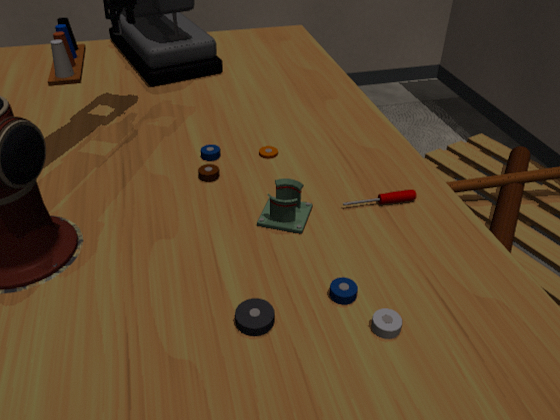

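The candidates in the top view are:
- blue at (363,187) and (143,247): these are the ones wanted
- white at (399,171), brown at (180,255), wide dark at (371,255) and orange at (157,188): none of these are to be touched

The tube is at (263,202). Next I'll work out positions and look at close crops.

```bash
cat > h.py <<'E'
from station import ctrl,get_image,calibration,models
import cv2,numpy as np
from scipy.spatial.transform import Rotation as Ro
def ray(K,uv,z):
    d=K['R'].T@np.linalg.solve(K['mtx'],[uv[0],uv[1],1]);c=-K['R'].T@K['t']
    return (c+d*(z-c[2])/d[2])
def proj(K,X):
    p=K['mtx']@(K['R']@np.asarray(X)+K['t']);return p[:2]/p[2]
def blobs(im,lo,hi,amin=60):
    h=cv2.cvtColor(im,cv2.COLOR_RGB2HSV);m=cv2.inRange(h,lo,hi)
    m=cv2.morphologyEx(m,cv2.MORPH_CLOSE,np.ones((5,5)))
    n,l,s,c=cv2.connectedComponentsWithStats(m)
    return [(s[i],c[i]) for i in range(1,n) if s[i][4]>amin]
BLUE=((100,120,30),(125,255,255))
def pose():
    o=ctrl.get_obs();R=Ro.from_rotvec(o['tool_rot']).as_matrix();return o,R
def delta(goal,jaw=None):
    """shift in tool axes to world TCP goal; turn about tool z so tool y lies along heading jaw (deg, mod 180)"""
    o,R=pose();d=R.T@(np.asarray(goal)-o['tool_pos'])
    print('t',round(o['t'],2),'tcp',o['tool_pos'].round(4),'shift mm',(d*1e3).round(1),'tilt',np.degrees(np.arccos(-R[2,2])).round(2))
    y=np.degrees(np.arctan2(R[1,1],R[0,1]));print('jaw heading',y.round(1))
    if jaw is not None:
        a=(y-jaw+90)%180-90;print('turn about tool z',a.round(1),'q6',o['q'][5].round(2))
E
python3 - <<'E'
from h import *
top=get_image('top');side=get_image('side')
for n,im in(('top',top),('side',side)):
    K=calibration(n)
    for s,c in blobs(im,*BLUE): print(n,'blue',s.tolist(),c.round(1),ray(K,c,.013).round(4))
    for s,c in blobs(im,(45,20,30),(95,255,255),300): print(n,'green',s.tolist(),c.round(1),ray(K,c,.02).round(4))
K=calibration('top')
for nm,uv in dict(white=(399,171),brown=(180,255),orange=(157,188),dark=(371,255)).items(): print(nm,ray(K,uv,.02).round(3))
a=cv2.resize(top[155:275,120:290],None,fx=4.6,fy=4.6,interpolation=3);b=0
cv2.imwrite('pics/crop.png',a[:,:,::-1]);delta([.25,.57,.2])
E
```

```text
top blue [353, 178, 20, 19, 233] [362.5 187.3] [ 0.5821 -0.2651  0.013 ]
top blue [133, 238, 20, 18, 235] [142.4 246.5] [0.4184 0.2724 0.013 ]
top green [236, 177, 52, 51, 1480] [261.9 201.5] [ 0.5375 -0.0159  0.02  ]
side blue [55, 24, 22, 34, 179] [66.1 36.5] [-0.      1.2658  0.013 ]
side blue [201, 145, 19, 12, 163] [210. 150.] [0.4206 0.276  0.013 ]
side blue [330, 278, 27, 22, 367] [343.5 287.8] [ 0.5852 -0.2641  0.013 ]
side green [354, 69, 68, 14, 322] [387.6  74.9] [1.0581 0.606  0.02  ]
side green [257, 179, 55, 54, 1358] [286.3 208.1] [ 0.544  -0.0176  0.02  ]
white [ 0.625 -0.355  0.02 ]
brown [0.4   0.178 0.02 ]
orange [0.564 0.245 0.02 ]
dark [ 0.414 -0.285  0.02 ]
t 0.5 tcp [0.2496 0.573  0.2061] shift mm [-1.6 -2.6  6.1] tilt 0.0
jaw heading 66.5
```

View pics/crop.png

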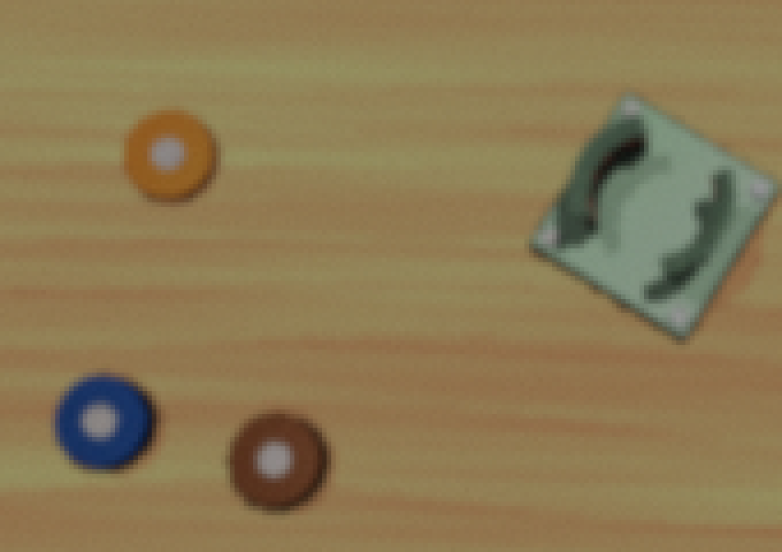

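```bash
python3 -m creep '[[1,0,0,0,0,0,-8.15],[1,0,0,0,0,0,-8.15],[1,0,0,0,0,0,-8.15],[1,0,0,0,0,0,-8.15],[1,0,0,0,0,0,-8.15],[1,0,0,0,0,0,-8.15],[1,0,0,0,0,0,-8.15],[1,0,0,0,0,0,-8.15],[1,0,0,0,0,0,-8.15],[1,0,0,0,0,0,-8.15]]' 40
python3 - <<'E'
from h import *
delta([.4195,.274,.15],-32)
K=calibration('wrist');o,R=pose();print('cam in tool',(R.T@(-K['R'].T@K['t']-o['tool_pos'])).round(3),(K['R']@R).round(2).tolist(),K['mtx'][0,0])
E
```

```text
t: 1.5
tool_pos: [0.2496, 0.573, 0.2062]
tool_rot: [-1.53, 2.744, 0.0]
contact_force: [-0.5, -0.4, 0.6]
opening: 0.0858
t 1.5 tcp [0.2496 0.573  0.2062] shift mm [ 165.1 -301.7   56.2] tilt 0.0
jaw heading 148.3
turn about tool z 0.3 q6 -1.55
cam in tool [ 0.085 -0.001 -0.169] [[0.0, 1.0, 0.0], [-0.95, 0.0, -0.33], [-0.33, -0.0, 0.95]] 320.90807147469985
```

```bash
python3 -m creep '[[1,0,0,0,0,0,8.58],[1,0,0,0,0,0,8.58],[1,0,0,0,0,0,8.58],[1,0,0,0,0,0,8.58],[1,0,0,0,0,0,8.58],[1,0,0,0,0,0,8.58],[1,0,0,0,0,0,8.58],[1,0,0,0,0,0,8.58],[1,0,0,0,0,0,8.58],[1,0,0,0,0,0,8.58],[1,0,0,0,0,0,8.58],[1,0,0,0,0,0,8.58],[1,0,0,0,0,0,8.58],[1,0,0,0,0,0,8.58],[1,0,0,0,0,0,8.58],[1,0,0,0,0,0,8.58],[1,0,0,0,0,0,8.58],[1,0,0,0,0,0,8.58],[1,0,0,0,0,0,8.58],[1,0,0,0,0,0,8.58]]'
python3 -m creep '[[1,0,0,0,0,0,8.4],[1,-0.0165,0.0302,0.0056,0,0,0],[1,-0.0165,0.0302,0.0056,0,0,0],[1,-0.0165,0.0302,0.0056,0,0,0],[1,-0.0165,0.0302,0.0056,0,0,0],[1,-0.0165,0.0302,0.0056,0,0,0],[1,-0.0165,0.0302,0.0056,0,0,0],[1,-0.0165,0.0302,0.0056,0,0,0],[1,-0.0165,0.0302,0.0056,0,0,0],[1,-0.0165,0.0302,0.0056,0,0,0],[1,-0.0165,0.0302,0.0056,0,0,0],[1,0,0,0,0,0,0]]'
python3 - <<'E'
from h import *
im=get_image('wrist');cv2.imwrite('pics/w1.png',im[:,:,::-1]);K=calibration('wrist')
for s,c in blobs(im,*BLUE): print('blue',s.tolist(),c.round(1),ray(K,c,.015).round(4))
delta([.4195,.274,.003],-32)
E
```

```text
t: 3.5
tool_pos: [0.2496, 0.573, 0.2062]
tool_rot: [-2.635, -1.711, -0.0]
contact_force: [-0.7, -0.2, -0.7]
opening: 0.0852
t: 4.7
tool_pos: [0.4191, 0.2701, 0.1494]
tool_rot: [2.751, 1.515, -0.002]
contact_force: [-1.0, 1.1, -0.6]
opening: 0.0851
blue [257, 167, 49, 51, 1615] [281.1 191.5] [0.4182 0.2725 0.015 ]
t 4.75 tcp [0.4185 0.2716 0.1498] shift mm [  2.6  -0.4 146.8] tilt 0.03
jaw heading -32.2
turn about tool z -0.2 q6 0.99
```

View pics/w1.png

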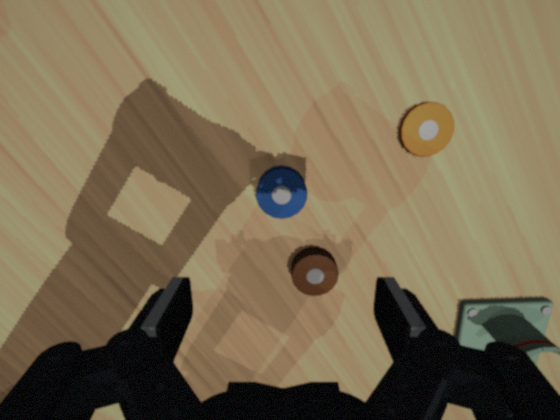

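The wrist picture shows the blue disc at (281,192), brown at (315,272) and orange at (428,130). The target is clearly the blue one and centred in the jaws, so I'll descend and grip.

```bash
python3 -m creep '[[1,0.0012,0,0.022,0,0,0],[1,0,0,0.022,0,0,0],[1,0,0,0.022,0,0,0],[1,0,0,0.022,0,0,0],[1,0,0,0.022,0,0,0],[1,0,0,0.02,0,0,0],[1,0,0,0.007,0,0,0],[1,0,0,0.005,0,0,0],[1,0,0,0.004,0,0,0],[1,0,0,0,0,0,0],[0.4,0,0,0,0,0,0],[0.4,0,0,0,0,0,0],[0.4,0,0,0,0,0,0],[0.4,0,0,0,0,0,0],[0.4,0,0,0,0,0,0],[0.4,0,0,0,0,0,0],[0.4,0,0,0,0,0,0]]' 60
python3 -m creep '[[0.4,0,0,0,0,0,0],[0.4,0,0,0,0,0,0],[0.4,0,0,-0.01,0,0,0],[0.4,0,0,-0.02,0,0,0],[0.4,0,0,-0.03,0,0,0],[0.4,0,0,-0.04,0,0,0],[0.4,0,0,-0.04,0,0,0],[0.4,0,0,0,0,0,0]]'
python3 - <<'E'
from h import *
delta([.5365,-.0165,.15],-32)
E
```

```text
t: 6.45
tool_pos: [0.4187, 0.2739, 0.0041]
tool_rot: [2.748, 1.522, -0.0]
contact_force: [0.3, 0.9, -0.4]
opening: 0.0348
t: 7.25
tool_pos: [0.4228, 0.2759, 0.1524]
tool_rot: [2.747, 1.522, 0.021]
contact_force: [0.3, -0.1, -0.2]
opening: 0.0341
t 7.25 tcp [0.4228 0.2759 0.1524] shift mm [-187.6  251.4    2.1] tilt 0.78
jaw heading -32.0
turn about tool z -0.0 q6 0.99
```

Run:
```python
from h import *
for n in('top','side','wrist'):
    im=get_image(n);K=calibration(n)
    for s,c in blobs(im,*BLUE): print(n,'blue',s.tolist(),c.round(1),ray(K,c,.013).round(4))
    if n=='wrist':cv2.imwrite('pics/w2.png',im[:,:,::-1])
```

```text
top blue [353, 178, 20, 19, 233] [362.5 187.4] [ 0.5819 -0.2651  0.013 ]
top blue [133, 238, 20, 18, 239] [142.5 246.6] [0.4184 0.2722 0.013 ]
side blue [55, 24, 22, 34, 176] [66.1 36.4] [0.     1.2665 0.013 ]
side blue [201, 145, 19, 14, 170] [210.  150.4] [0.4203 0.274  0.013 ]
side blue [330, 278, 27, 26, 386] [343.8 288.4] [ 0.5852 -0.2655  0.013 ]
wrist blue [259, 172, 49, 52, 1621] [282.9 197.3] [0.4173 0.2697 0.013 ]
```

View pics/w2.png

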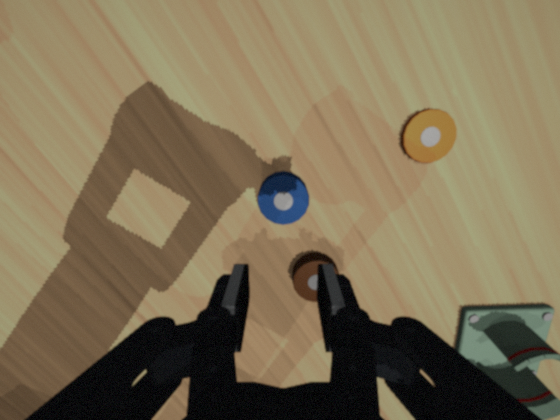

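The disc at (283,198) hasn't moved, so the fingers closed without it. I'll check where the TCP appears relative to the fingers, then go down again open.

```bash
python3 -m creep '[[1,0,0,0,0,0,0],[1,0,0,0,0,0,0],[1,0,0,0,0,0,0],[1,0,0,0,0,0,0],[1,0,0,0,0,0,0]]'
python3 - <<'E'
from h import *
o,R=pose();
for n in('wrist','top','side'):
    K=calibration(n)
    print(n,[proj(K,o['tool_pos']+R@np.array(v)).round(0).tolist() for v in([0,0,0],[0,.043,-.013],[0,-.043,-.013],[0,0,-.1])])
delta([.4187,.2728,.003],-32)
E
```

```text
t: 7.9
tool_pos: [0.4185, 0.2739, 0.1437]
tool_rot: [-2.748, -1.522, 0.001]
contact_force: [-0.0, 0.1, 0.5]
opening: 0.0855
wrist [[281.0, 254.0], [360.0, 264.0], [202.0, 264.0], [280.0, 409.0]]
top [[124.0, 242.0], [134.0, 225.0], [110.0, 258.0], [108.0, 237.0]]
side [[205.0, 104.0], [222.0, 101.0], [189.0, 96.0], [202.0, 63.0]]
t 7.9 tcp [0.4185 0.2739 0.1437] shift mm [ -0.7   0.8 140.7] tilt 0.04
jaw heading -32.0
turn about tool z -0.0 q6 0.99
```

```bash
python3 -m creep '[[1,-0.0007,0.0008,0.025,0,0,0],[1,0,0,0.025,0,0,0],[1,0,0,0.025,0,0,0],[1,0,0,0.025,0,0,0],[1,0,0,0.02,0,0,0],[1,0,0,0.01,0,0,0],[1,0,0,0.007,0,0,0],[1,0,0,0.004,0,0,0],[0.66,0,0,0,0,0,0],[0.66,0,0,0,0,0,0],[0.66,0,0,0,0,0,0],[0.66,0,0,0,0,0,0],[0.66,0,0,0,0,0,0]]'
python3 - <<'E'
from h import *
a=cv2.resize(get_image('side')[100:180,160:260],None,fx=5,fy=5,interpolation=2)
b=cv2.resize(get_image('wrist'),None,fx=.53,fy=.53*400/222.6)[:400]
b=cv2.convertScaleAbs(b,alpha=1.6);a=cv2.convertScaleAbs(a,alpha=2)
cv2.imwrite('pics/s3.png',np.hstack([a,b])[:,:,::-1]);delta([.4187,.2728,.003],-32)
E
```

```text
t: 9.2
tool_pos: [0.4192, 0.273, 0.0035]
tool_rot: [2.748, 1.522, 0.001]
contact_force: [0.9, -0.4, 0.3]
opening: 0.0562
t 9.3 tcp [0.4191 0.273  0.0033] shift mm [-0.4 -0.3  0.3] tilt 0.02
jaw heading -32.0
turn about tool z -0.0 q6 0.99
```

View pics/s3.png

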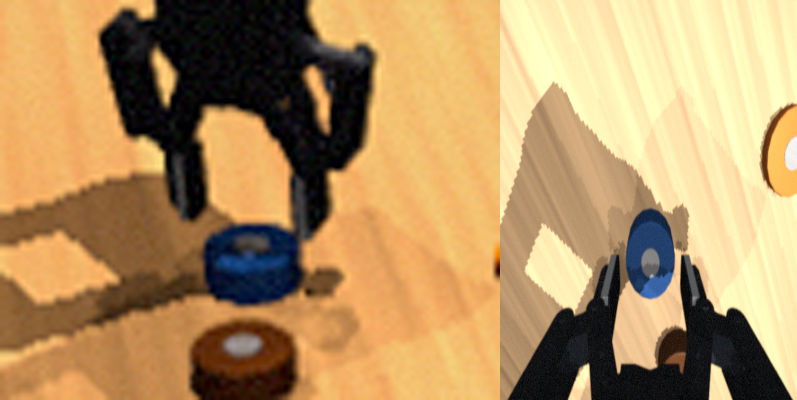

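The side crop has the fingertips at about (190,218) and (315,235), straddling the disc but above its top at (252,243). The fingers are therefore higher than the stated TCP suggests. I'll work out how far from the picture.

Run:
```python
from h import *
K=calibration('side')
for z in(0,.011,.022,.03,.04,.05): print(z,(5*(proj(K,[.4187,.2728,z])-[160,100])).round(0), [ (5*(proj(K,np.array([.4187,.2728,z])+s*.028*np.array([.848,-.53,0]))-[160,100])).round(0).tolist() for s in(1,-1)])
```

```text
0 [249. 276.] [[300.0, 285.0], [200.0, 267.0]]
0.011 [248. 257.] [[298.0, 266.0], [198.0, 248.0]]
0.022 [246. 239.] [[297.0, 247.0], [196.0, 230.0]]
0.03 [245. 225.] [[296.0, 234.0], [195.0, 216.0]]
0.04 [243. 208.] [[295.0, 216.0], [193.0, 199.0]]
0.05 [242. 190.] [[293.0, 199.0], [191.0, 182.0]]
```

The tips are about 30 mm above the bench while the reported TCP is at 3 mm. I'll descend another 20 mm in small steps and watch the force.

```bash
python3 -m creep '[[0.7,0,0,0.005,0,0,0],[0.7,0,0,0.005,0,0,0],[0.7,0,0,0.004,0,0,0],[0.7,0,0,0.003,0,0,0],[0.7,0,0,0.003,0,0,0],[0.7,0,0,0,0,0,0]]' 60
python3 -m creep '[[0.45,0,0,0,0,0,0],[0.45,0,0,0,0,0,0],[0.45,0,0,0,0,0,0],[0.45,0,0,0,0,0,0],[0.45,0,0,0,0,0,0]]'
python3 - <<'E'
from h import *
a=cv2.resize(get_image('side')[100:180,160:260],None,fx=5,fy=5,interpolation=2)
cv2.imwrite('pics/s4.png',cv2.convertScaleAbs(a,alpha=2)[:,:,::-1])
E
```

```text
t: 9.9
tool_pos: [0.4186, 0.2727, -0.0175]
tool_rot: [-2.748, -1.522, 0.002]
contact_force: [-0.5, 0.9, -0.6]
opening: 0.0595
t: 10.4
tool_pos: [0.4194, 0.273, -0.0164]
tool_rot: [2.748, 1.522, 0.001]
contact_force: [0.4, -0.4, 4.3]
opening: 0.0475
```

View pics/s4.png

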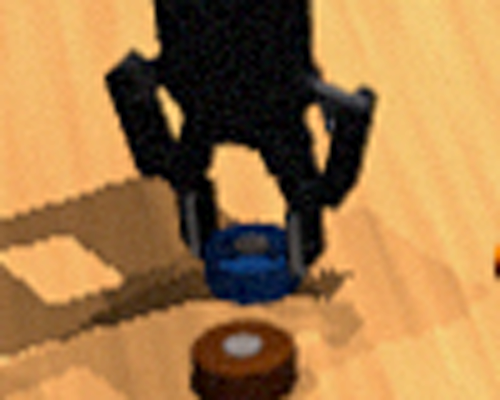

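The fingers stopped at 47.5 mm with the pads on the disc's sides, tips about 8 mm above the bench. Lifting now.

```bash
python3 -m creep '[[0.3,0,0,0,0,0,0],[0.3,0,0,-0.01,0,0,0],[0.3,0,0,-0.02,0,0,0],[0.3,0,0,-0.03,0,0,0],[0.3,0,0,-0.04,0,0,0],[0.3,0,0,-0.04,0,0,0],[0.3,0,0,0,0,0,0],[0.3,0,0,0,0,0,0],[0.3,0,0,0,0,0,0]]' 80
python3 - <<'E'
from h import *
delta([.4778,-.129,.15],-32)   # stop short so that wrist camera sees tube
delta([.5365,-.0165,.125],-32)
o,R=pose();print((R@[1,0,0]).round(3))
E
```

```text
t: 11.35
tool_pos: [0.4173, 0.2722, 0.1207]
tool_rot: [-2.748, -1.522, 0.007]
contact_force: [-0.4, -1.2, -2.6]
opening: 0.0464
t 11.35 tcp [0.4173 0.2722 0.1207] shift mm [-308.1  264.1  -28.9] tilt 0.25
jaw heading -32.0
turn about tool z -0.0 q6 0.99
t 11.35 tcp [0.4173 0.2722 0.1207] shift mm [-181.5  254.2   -4.3] tilt 0.25
jaw heading -32.0
turn about tool z -0.0 q6 0.99
[ 0.53   0.848 -0.004]
```

```bash
python3 -m creep '[[0.3,-0.025,0.0254,-0.004,0,0,0],[0.3,-0.025,0.0254,-0.004,0,0,0],[0.3,-0.025,0.0254,-0.004,0,0,0],[0.3,-0.025,0.0254,-0.004,0,0,0],[0.3,-0.025,0.0254,-0.004,0,0,0],[0.3,-0.025,0.0254,-0.004,0,0,0],[0.3,-0.025,0.0254,-0.004,0,0,0],[0.3,-0.025,0.0254,-0.004,0,0,0],[0.3,-0.025,0.0254,-0.004,0,0,0],[0.3,-0.025,0.0254,-0.004,0,0,0],[0.3,0,0,0,0,0,0],[0.3,0,0,0,0,0,0],[0.3,0,0,0,0,0,0],[0.3,0,0,0,0,0,0]]'
python3 - <<'E'
from h import *
im=get_image('wrist');cv2.imwrite('pics/w5.png',cv2.convertScaleAbs(im,alpha=1.5)[:,:,::-1]);K=calibration('wrist')
np.savez('w5.npz',**K)
for n,I in(('wrist',im),('top',get_image('top'))):
    K=calibration(n);h=cv2.cvtColor(I,cv2.COLOR_RGB2HSV);m=cv2.inRange(h,(45,20,20),(95,255,255))
    m=cv2.morphologyEx(m,3,np.ones((15,15)));cs=max(cv2.findContours(m,0,1)[0],key=cv2.contourArea)
    r=cv2.boxPoints(cv2.minAreaRect(cs));P=np.array([ray(K,p,.012) for p in r]);print(n,r.round(0).tolist(),P.round(4)[:,:2].tolist(),P.mean(0).round(4))
delta([.5365,-.0165,.125],-32)
E
```

```text
t: 12.75
tool_pos: [0.501, -0.0725, 0.162]
tool_rot: [-2.746, -1.523, 0.002]
contact_force: [0.0, 0.4, -2.7]
opening: 0.0465
wrist [[232.0, 66.0], [339.0, 62.0], [343.0, 175.0], [236.0, 179.0]] [[0.5228, 0.0481], [0.6072, -0.0005], [0.5611, -0.094], [0.4665, -0.0401]] [ 0.5394 -0.0216  0.012 ]
top [[247.0, 219.0], [257.0, 190.0], [279.0, 197.0], [268.0, 227.0]] [[0.4928, 0.0204], [0.5687, -0.0029], [0.5512, -0.0566], [0.4757, -0.0328]] [ 0.5221 -0.018   0.012 ]
t 12.85 tcp [ 0.5013 -0.0727  0.1626] shift mm [66.3  0.1 37.6] tilt 0.05
jaw heading -32.0
turn about tool z 0.0 q6 0.27
```

View pics/w5.png

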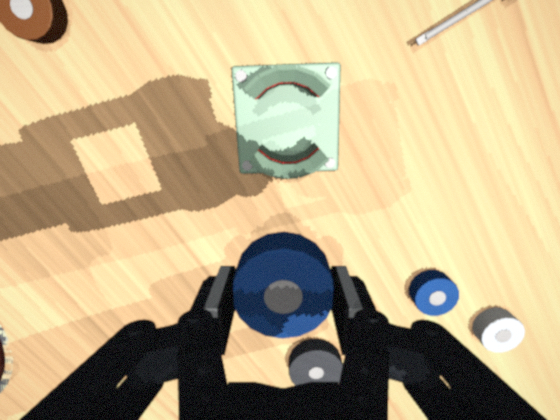

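The tube base corners are at (232,67), (340,63), (338,170) and (240,173), with the slots on its left and right, nearly in line with the jaws. The blue disc is held level at (284,285).

Run:
```python
from h import *
K=dict(np.load('w5.npz'))
P=np.array([ray(K,p,.012) for p in[(232,67),(340,63),(338,170),(240,173)]])
print(P.round(4).tolist(),'centre',P.mean(0).round(4),'sides',[np.linalg.norm(P[i]-P[i-1]).round(4) for i in range(4)])
for a,b in((1,0),(2,3),(0,3),(1,2)): v=P[a]-P[b];print(np.degrees(np.arctan2(v[1],v[0])).round(1))
K=calibration('wrist');o,R=pose()
print('disc top dot in tool mm',[(1e3*(R.T@(ray(K,(284,296),z)-o['tool_pos']))).round(1) for z in(.19,.2)])
K=calibration('top');P=np.array([ray(K,(120+a/4.6,155+b/4.6),.012) for a,b in[(628,95),(780,187),(683,340),(530,245)]]);print('top centre',P.mean(0).round(4))
delta(P.mean(0)*[1,1,0]+[0,0,.1])
```

```text
[[0.5225, 0.0476, 0.012], [0.6074, -0.0013, 0.012], [0.5588, -0.0865, 0.012], [0.4734, -0.037, 0.012]] centre [ 0.5406 -0.0193  0.012 ] sides [np.float64(0.0978), np.float64(0.098), np.float64(0.098), np.float64(0.0987)]
-30.0
-30.1
59.9
60.3
disc top dot in tool mm [array([-10.5,   1.5, -27.4]), array([ -3.9,   1.5, -37.4])]
top centre [ 0.5378 -0.0171  0.012 ]
t 12.85 tcp [ 0.5013 -0.0727  0.1626] shift mm [66.5  1.5 62.6] tilt 0.05
jaw heading -32.0
```

```bash
python3 -m creep '[[0.3,0.017,0.00075,0.01,0,0,0],[0.3,0.017,0.00075,0.02,0,0,0],[0.3,0.017,0.00075,0.02,0,0,0],[0.3,0.017,0.00075,0.02,0,0,0],[0.3,0,0,0.022,0,0,-2],[0.3,0,0,0,0,0,0],[0.3,0,0,0,0,0,0],[0.3,0,0,0,0,0,0]]'
python3 - <<'E'
from h import *
im=get_image('wrist');cv2.imwrite('pics/w6.png',cv2.convertScaleAbs(im,alpha=1.7)[:,:,::-1]);delta([.539,-.018,-.003],-30)
K=calibration('wrist')
for n,z in(('base',.012),('lip',.073)): print(n,[proj(K,[.539+.044*a*.53,-.018+.044*a*.848,z]).round(0).tolist() for a in(1,0,-1)])
E
```

```text
t: 13.65
tool_pos: [0.5413, -0.0179, 0.0728]
tool_rot: [2.72, 1.568, 0.003]
contact_force: [-0.6, 0.3, -2.2]
opening: 0.0465
t 13.7 tcp [ 0.5415 -0.018   0.073 ] shift mm [-1.3 -2.3 76. ] tilt 0.18
jaw heading -30.1
turn about tool z -0.1 q6 0.35
base [[280.0, 162.0], [279.0, 219.0], [277.0, 271.0]]
lip [[280.0, 182.0], [278.0, 255.0], [276.0, 319.0]]
```

View pics/w6.png

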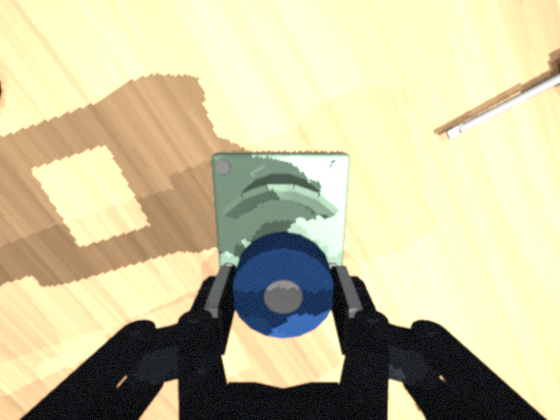

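```bash
python3 -m creep '[[0.3,0,-0.001,0.01,0,0,0],[0.3,0,0,0.01,0,0,0],[0.3,0,0,0.01,0,0,0],[0.3,0,0,0.01,0,0,0],[0.3,0,0,0,0,0,0]]'
python3 -m creep '[[0.3,0,0,0.008,0,0,0],[0.3,0,0,0.008,0,0,0],[0.3,0,0,0.008,0,0,0],[0.3,0,0,0.006,0,0,0],[0.3,0,0,0.004,0,0,0],[0.3,0,0,0,0,0,0],[0.3,0,0,0,0,0,0]]'
```

```text
t: 14.2
tool_pos: [0.5375, -0.0169, 0.0284]
tool_rot: [-2.719, -1.568, 0.006]
contact_force: [0.3, 0.3, -3.3]
opening: 0.0466
t: 14.9
tool_pos: [0.5396, -0.0172, -0.0028]
tool_rot: [2.721, 1.57, 0.0]
contact_force: [0.2, 0.7, -3.6]
opening: 0.0469
```

```bash
python3 -m creep '[[0.3,0,0,0.0015,0,0,0],[0.3,0,0,0,0,0,0],[0.7,0,0,0,0,0,0],[0.7,0,0,0,0,0,0],[0.7,0,0,0,0,0,0],[0.7,0,0,-0.01,0,0,0],[0.7,0,0,-0.02,0,0,0],[0.7,0,0,-0.03,0,0,0],[0.9,0,0,-0.04,0,0,0],[1,0,0,-0.04,0,0,0],[1,0,0,0,0,0,0]]'
python3 - <<'E'
from h import *
im=get_image('side')
for n in('side','top'):
    K=calibration(n)
    for s,c in blobs(get_image(n),*BLUE,15): print(n,s.tolist(),c.round(1),ray(K,c,.013).round(4),ray(K,c,.034).round(4))
# goal: short of blue_b so that the wrist camera sees it, tcp z .08
delta([.5835,-.2645,.10],-30)
E
```

```text
t: 16.0
tool_pos: [0.5442, -0.0179, 0.1443]
tool_rot: [2.713, 1.566, 0.017]
contact_force: [0.1, -0.5, -0.2]
opening: 0.0856
side [55, 24, 22, 34, 184] [66.2 36.7] [6.0000e-04 1.2636e+00 1.3000e-02] [0.0101 1.1972 0.034 ]
side [330, 278, 27, 26, 444] [343.9 289.9] [ 0.5841 -0.2691  0.013 ] [ 0.5754 -0.2877  0.034 ]
top [353, 178, 20, 19, 229] [362.5 187.3] [ 0.5821 -0.265   0.013 ] [ 0.5776 -0.2611  0.034 ]
top [253, 191, 17, 20, 153] [262.3 202.2] [ 0.537  -0.0167  0.013 ] [ 0.5333 -0.0174  0.034 ]
t 16.15 tcp [ 0.5394 -0.0172  0.136 ] shift mm [-192.   161.9   36.1] tilt 0.03
jaw heading -30.0
turn about tool z -0.0 q6 0.35
```

The first disc is in the tube: the top view puts it at (262,202), on the tube centre. Going for the second.

```bash
python3 -m creep '[[1,-0.0192,0.0162,0,0,0,0],[1,-0.0192,0.0162,0,0,0,0],[1,-0.0192,0.0162,0,0,0,0],[1,-0.0192,0.0162,0,0,0,0],[1,-0.0192,0.0162,0,0,0,0],[1,-0.0192,0.0162,0.006,0,0,0],[1,-0.0192,0.0162,0.006,0,0,0],[1,-0.0192,0.0162,0.008,0,0,0],[1,-0.0192,0.0162,0.008,0,0,0],[1,-0.0192,0.0162,0.008,0,0,0],[1,0,0,0,0,0,0],[1,0,0,0,0,0,0],[1,0,0,0,0,0,0]]'
python3 - <<'E'
from h import *
im=get_image('wrist');K=calibration('wrist')
for s,c in blobs(im,*BLUE): print('blue',s.tolist(),c.round(1),ray(K,c,.015).round(4))
delta([.583,-.265,-.0165],-30)
E
```

```text
t: 17.45
tool_pos: [0.5831, -0.2634, 0.0987]
tool_rot: [-2.719, -1.57, 0.001]
contact_force: [-0.3, 0.1, -0.2]
opening: 0.085
blue [255, 183, 59, 60, 2302] [284.2 212.2] [ 0.5833 -0.2675  0.015 ]
t 17.5 tcp [ 0.5833 -0.2635  0.0992] shift mm [ -1.5   0.6 115.7] tilt 0.05
jaw heading -30.0
turn about tool z 0.0 q6 -0.02
```

```bash
python3 -m creep '[[1,-0.0023,0.001,0.02,0,0,0],[1,0,0,0.02,0,0,0],[1,0,0,0.02,0,0,0],[1,0,0,0.02,0,0,0],[1,0,0,0.012,0,0,0],[0.75,0,0,0.008,0,0,0],[0.75,0,0,0.006,0,0,0],[0.75,0,0,0.005,0,0,0],[0.7,0,0,0.004,0,0,0],[0.7,0,0,0,0,0,0]]'
python3 -m creep '[[0.3,0,0,0,0,0,0],[0.3,0,0,0,0,0,0],[0.3,0,0,0,0,0,0],[0.3,0,0,0,0,0,0],[0.3,0,0,0,0,0,0],[0.3,0,0,0,0,0,0],[0.3,0,0,0,0,0,0]]' 80
python3 -m creep '[[0.3,0,0,-0.01,0,0,0],[0.3,0,0,-0.02,0,0,0],[0.3,0,0,-0.03,0,0,0],[0.3,0,0,-0.04,0,0,0],[0.3,0,0,-0.04,0,0,0],[0.3,0,0,-0.02,0,0,0],[0.3,0,0,0,0,0,0],[0.3,0,0,0,0,0,0],[0.3,0,0,0,0,0,0],[0.3,0,0,0,0,0,0]]'
python3 - <<'E'
from h import *
delta([.5394,-.0172,.125],-30)
E
```

```text
t: 18.5
tool_pos: [0.5832, -0.2669, -0.0156]
tool_rot: [-2.721, -1.57, 0.0]
contact_force: [-0.4, 0.3, 0.5]
opening: 0.0598
t: 19.2
tool_pos: [0.5838, -0.2673, -0.0143]
tool_rot: [2.72, 1.569, 0.001]
contact_force: [-2.3, 0.7, 6.2]
opening: 0.0464
t: 20.2
tool_pos: [0.5819, -0.2662, 0.1415]
tool_rot: [-2.718, -1.568, 0.004]
contact_force: [-0.2, 0.3, -2.7]
opening: 0.0463
t 20.2 tcp [ 0.5819 -0.2662  0.1415] shift mm [ 194.3 -161.3   17.3] tilt 0.27
jaw heading -30.0
turn about tool z -0.0 q6 -0.02
```

Second disc held (weight about 2.7 N). Carrying it over the tube.

```bash
python3 -m creep '[[0.3,0.0194,-0.0161,0,0,0,0],[0.3,0.0194,-0.0161,0,0,0,0],[0.3,0.0194,-0.0161,0,0,0,0],[0.3,0.0194,-0.0161,0,0,0,0],[0.3,0.0194,-0.0161,0,0,0,0],[0.3,0.0194,-0.0161,0,0,0,0],[0.3,0.0194,-0.0161,0,0,0,0],[0.3,0.0194,-0.0161,0,0,0,0],[0.3,0.0194,-0.0161,0,0,0,0],[0.3,0.0194,-0.0161,0,0,0,0],[0.3,0,0,0.01,0,0,0],[0.3,0,0,0.02,0,0,0],[0.3,0,0,0.02,0,0,0],[0.3,0,0,0.01,0,0,0],[0.3,0,0,0,0,0,0],[0.3,0,0,0,0,0,0],[0.3,0,0,0,0,0,0]]'
python3 - <<'E'
from h import *
cv2.imwrite('pics/w7.png',cv2.convertScaleAbs(get_image('wrist'),alpha=1.7)[:,:,::-1]);delta([.5394,-.0172,.0195],-30)
E
```

```text
t: 21.9
tool_pos: [0.542, -0.0188, 0.0858]
tool_rot: [2.72, 1.569, 0.002]
contact_force: [-0.5, 0.2, -2.7]
opening: 0.0462
t 21.95 tcp [ 0.542  -0.0188  0.0859] shift mm [ 0.  -3.2 66.4] tilt 0.13
jaw heading -30.0
turn about tool z -0.0 q6 0.35
```

View pics/w7.png

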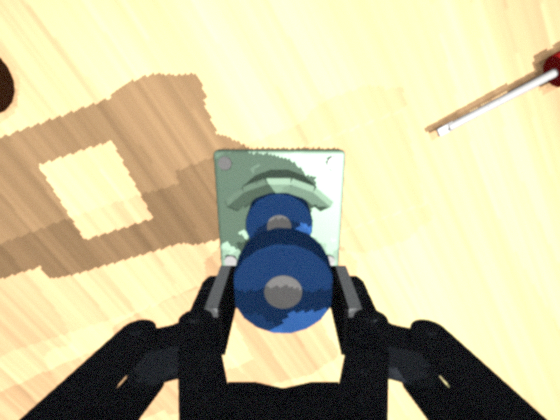

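The first disc lies in the tube at (279,222) and the second is held above it at (283,285). I'll shift 2.5 mm sideways and lower.

```bash
python3 -m creep '[[0.3,0,-0.0025,0.01,0,0,0],[0.3,0,0,0.01,0,0,0],[0.3,0,0,0.01,0,0,0],[0.3,0,0,0.01,0,0,0],[0.3,0,0,0.01,0,0,0],[0.3,0,0,0.007,0,0,0],[0.3,0,0,0.005,0,0,0],[0.3,0,0,0,0,0,0],[0.3,0,0,0,0,0,0]]'
python3 -m creep '[[0.3,0,0,0.002,0,0,0],[0.3,0,0,0.002,0,0,0],[0.3,0,0,0,0,0,0]]'
```

```text
t: 22.85
tool_pos: [0.5391, -0.0173, 0.0228]
tool_rot: [2.721, 1.57, 0.0]
contact_force: [-0.5, 0.4, -3.3]
opening: 0.0466
t: 23.15
tool_pos: [0.5396, -0.0173, 0.0197]
tool_rot: [2.721, 1.57, 0.001]
contact_force: [-1.9, 0.1, 2.3]
opening: 0.0461
```

The second disc has made contact (force changed from -3.3 to +2.3 N). Releasing and retreating.

```bash
python3 -m creep '[[0.7,0,0,0,0,0,0],[0.7,0,0,0,0,0,0],[0.7,0,0,0,0,0,0],[0.7,0,0,-0.01,0,0,0],[0.7,0,0,-0.02,0,0,0],[0.7,0,0,-0.03,0,0,0],[0.7,0,0,-0.04,0,0,0],[0.7,-0.02,0,-0.03,0,0,0],[0.7,-0.04,0,0,0,0,0],[0.7,-0.04,0,0,0,0,0],[0.7,-0.03,0,0,0,0,0],[0.7,0,0,0,0,0,0],[0.7,0,0,0,0,0,0],[0.7,0,0,0,0,0,0]]'
python3 - <<'E'
from h import *
S=get_image('side');T=get_image('top')
for n,I in(('side',S),('top',T)):
    K=calibration(n)
    for s,c in blobs(I,*BLUE,15): print(n,s.tolist(),c.round(1),ray(K,c,.056).round(4))
    print([(round(d['conf'],2),np.round(d['extent']).tolist()) for d in models.search_frame(n,'orange_center')])
a=cv2.resize(S[150:250,230:330],(400,400),interpolation=2);b=cv2.resize(get_image('wrist')[20:300,140:420],(400,400))
cv2.imwrite('pics/f.png',cv2.convertScaleAbs(np.hstack([a,b]),alpha=1.7)[:,:,::-1])
E
```

```text
t: 24.55
tool_pos: [0.4742, -0.1292, 0.149]
tool_rot: [2.721, 1.571, 0.001]
contact_force: [0.5, -0.1, 0.3]
opening: 0.0598
side [55, 24, 22, 34, 182] [66.3 36.8] [0.0204 1.1262 0.056 ]
side [274, 189, 23, 11, 167] [285.3 194.2] [ 0.5417 -0.0156  0.056 ]
[(0.46, [259.0, 147.0, 280.0, 161.0])]
top [252, 188, 21, 23, 301] [261.6 199. ] [ 0.5373 -0.0164  0.056 ]
[(0.83, [144.0, 180.0, 164.0, 198.0])]
```

View pics/f.png

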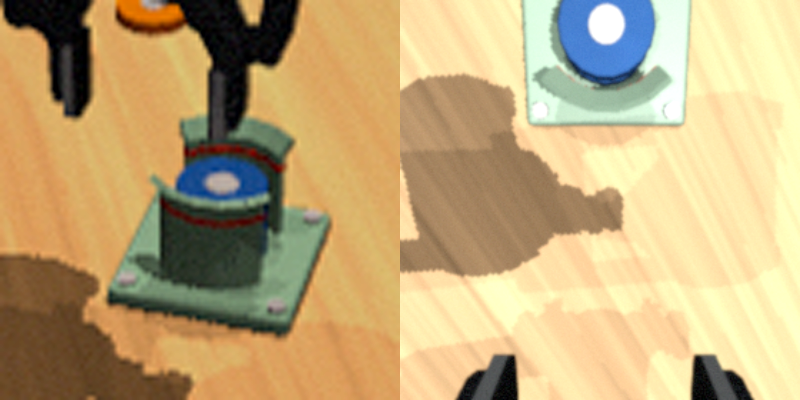

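The stack is flat and centred, its top face at about (222,183) in the side crop and level with the red line. The gripper is clear and the orange disc is where it was, so I'm handing in.

```bash
python3 -c "
from station import finish_job;print(finish_job())"
```

```text
the job is handed in; nothing more can be done
None
```

Both blue disc weights are in the green tube, one flat on the other, and I handed the job in at about 25 s of the 56 s allowed.

- **Stack:** In the last pictures it lies flat with its top level with the red line. Its centre is about 2–3 mm from my estimate of the tube axis, against the 15 mm allowed. The camera estimates of these positions differed among themselves by about 3 mm.
- **Other items:** The orange weight stayed put, to within about 2 pixels (roughly 5 mm). I never touched the white or brown look-alikes, the dark disc or the screwdriver.
- **Robot:** The gripper stood clear of everything, with no contact force at the end.

**What failed:** The first grasp of blue disc one closed above it. The pictures showed the open fingertips sitting about 27 mm behind the reported TCP, much farther than I expected. Nothing was disturbed, and I regripped about 20 mm lower, using the same depth for the second disc. The reported opening also read about 46 mm on the 50 mm discs, though both were held securely.

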